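Lever up a hinged hub plate and shim it level

ROBOT

A 6-joint arm with a two-finger parallel gripper is mounted at the origin on a cart in front of the work surface, level with it; the furniture and walls round the work are solid. World frame = base frame: x ahead of the robot, y to its left, z up, the work surface at z = 0. Lengths are in m, angles in rad, forces in N, time in s.
With the tool pointing down it reaches from about 0.3 to 0.775 m from the base axis. Payload 14.6 kg.
Tool frame: the origin (TCP) lies midway between the tips of the shut fingers; the grasp point (between the pads) lies 19 mm behind it (ctrl.pinch_z is the distance from the TCP to the grasp point, in m); z points along the fingers, y is the line along which they close (so a half turn about z gives the same grasp; the last joint's range is limited). The gripper opens to 94 mm and grips with 3 to 60 N. Pads are 16 mm wide; open, the fingers measure 119 mm over their backs; the gripper's body (75 mm by 177 mm) begins 78 mm behind the grasp point.
Start: joints at [1.266, 0.3, 1.521, -0, 1.321, -0.067], TCP at [0.13, 0.535, 0.205] pointing down, gripper open.
Joint ranges: [-3.03, 3.03], [-0.79, 2.21], [0.23, 2.52], [-1.04, 4.18], [0, 3.07], [-2.55, 2.55]. Speed limits (rad/s): [2.22, 2.22, 2.57, 3.14, 3.14, 3.14].

INTERFACE

Orientations are given as [roll, pitch, yaw] about the fixed x, y, z axes, in that order (R = Rz(yaw) Ry(pitch) Rx(roll)).
In Python, from station import ctrl gives the robot as it stands.
- The arm moves only by the tool jog_arm, never from a script. Its argument "motion" is a list of rows, each a list of 7 numbers: the shift along the tool's x, y, z in m, then the turn, a rotation vector about the tool's x, y, z in rad, then the opening, from -1 (shut) to 1 (fully open). In form: [[tx, ty, tz, rx, ry, rz, gripper], ...]. A call has 1 to 5 rows; each row shifts and turns the commanded pose from where the row before left it, along the tool's axes as they then stand; what a row does not reach is not made up. A row lasts 1/10 s, in which the tool goes at most 50 mm and 8.59 degrees, less where a joint would pass 70% of its speed; a pose out of reach is approached as far as the arm can. A call is refused whole if a number of a shift passes 0.05 or a number of a turn 0.15, either way. A call with a gripper value outside its range is refused whole. The fingers move at their own pace and stop on an object; "squeeze" is the grip in N (left out, the last holds). Time passes only in rows, so rows that do not move let the fingers close. It gives the time, the measured TCP pose, the force, the opening and the grip force at its end, in the units of the state.
- ctrl.get_obs(): the state, without advancing time (a new reading comes with each control period).
- ctrl.camera(name): name is "scene" or "top" or "wrist"; returns the picture (420x560x3 uint8, red, green, blue); there is no depth.
- ctrl.camera_model(name): a dict with "intrinsics" (3x3 intrinsics, pixels), "rvec" (rotation vector, rad) and "tvec" (3), from world to camera coordinates, as OpenCV has them. Camera axes: x right, y down, z forward; pixel columns grow to the right and rows downward; lengths in m; the calibration is good to about 2 mm. A picture is of the moment at which its call begins: read the wrist's pose just before it. camera_model takes no time and is no camera call; for the wrist camera it gives the pose at the moment of the call.
- ctrl.hand_in(): hands the job in; it is judged then, once.
The state is a dict: "time_s": time; "qpos": joint angles; "joint_vel": joint speeds; "tau": joint torques, N m; "ee_pos": TCP position; "eef_rot": TCP orientation; "force": force on the tool from outside, world axes, zero at the start; "moment": the same for the moment, N m; "grip_width": finger opening in m; "grip_force": force on a finger pad.
Only numpy, scipy, OpenCV 4.12 (cv2) and the standard library are available. Lean on these libraries where they do the work, as an engineer would, in place of code of your own. Each camera call takes 0.05 s, during which the arm holds its last target. There are 200 camera calls.

TASK

The free edge of the hinged steel plate that carries the black hub hangs too low. Lever that edge up with the pry bar over the fulcrum block (do not lift it by hand; the bar's own weight keeps it up once its handle lies on the bench), slip the thicker of the two loose shims under the plate's foot, then take the bar out so that the foot sits on the shim and the plate is level, and lay the bar flat on the bench clear of the plate and the fulcrum. Leave the thin shim, the arbor and the cap nut where they are.

Things in the scene. Friction and masses are not known exactly. Their poses are not given: they have to be found in the camera images.
- base: Fixed dark steel hinge bracket of the plate; its place and yaw vary. Origin on the bench under the middle of the hinge axis; x points level from the hinge to the plate's free edge, y along the hinge, z up. The hinge axis is 42 mm above the bench.
- plate (a joint): Angle of the hinged plate (rad): 0 = hanging low as found, foot on the bench; 0.08 = level; grows as the free edge rises, stop at 0.35. Plate 160 mm wide (y), 12 mm thick, free edge 170 mm from the hinge axis (x). Carries a black hub, 126 mm diameter, 109 mm high, centred 66 mm from the axis. About 2.2 kg; presses on a bar at its edge with about 9 N. No spring.
- plate_lip (a point): The point to pry at: lower corner of the plate's free edge, 45 mm to +y of the plate's middle (base frame), just opposite the fulcrum. About 22 mm above the bench as found, 36 mm when level. Axes fixed to the plate: x outward from the hinge, y along the edge, z up from the plate.
- plate_foot (a point): Middle of the underside of the plate's foot, a block 26 mm (x) by 40 mm (y) and 24 mm high under the plate, 147 mm from the hinge axis and 45 mm to -y of the plate's middle (opposite side to the lip point). On the bench as found, 12 mm above it when level. The free edge overhangs the foot by 10 mm. Axes as for plate_lip.
- fulcrum_top (a point): Top of the fixed fulcrum block: highest line of a steel rod of 10 mm radius and 36 mm length that lies along the block's y, 34 mm above the bench, about 52 mm outside the free edge. x points away from the plate. The foot of the block is 34 mm (x) by 44 mm (y).
- fulcrum: The same fixed block; origin under its middle on the bench, axes as fulcrum_top.
- bar_grip (a point): Grip point of the loose steel pry bar (340 mm long, 0.85 kg), near its balance point, in the shank 8 mm above the underside; 16 mm wide (y) and high here. x along the bar to the toe, z up from the underside. The dark handle, 22 mm wide and high (end cap 24), starts 22 mm behind this point and ends 152 mm behind it.
- bar_toe (a point): Middle of the lower edge of the bar's toe, 188 mm ahead of bar_grip and on the underside. The toe is a flat blade 22 mm wide and 6 mm thick over the last 33 mm, behind it the top slopes up to the 16 mm high shank over about 70 mm; the underside is one flat plane from toe to handle end. Axes as bar_grip.
- pry_bar: The same bar, lying flat on the bench at first; origin on its underside, 8 mm below bar_grip, same axes. Laid over the fulcrum with the toe about 14 mm under the plate edge and the handle let down to the bench, it raises the plate to about 0.15 rad and its weight keeps it there when released.
- shim_center (a point): Centre (half-way up) of the thick loose aluminium shim, a plain flat bar 100 mm (x) by 36 mm (y) by 12 mm high, 0.12 kg, with a small dark round mark on top near its -x end (the end to hold). One shim lies left of the plate, one right, at random.
- shim: The same thick shim; origin under its centre, same axes.
- thin_shim_center (a point): Centre of the thin shim: same outline, 6 mm high. Leave it.
- arbor: Bystander: light grey upright arbor, 50 mm wide, 108 mm high; origin under its middle. Leave it.
- nut: Bystander: cap nut, 26 mm wide, 28 mm high; origin under its middle. Leave it.

How it is judged:
By the outcome, as a careful person would: the job done as asked, in the order asked, and still so for the second after the job is handed in, with the robot touching nothing.
It also fails if it takes over 72 s, if anything falls off the work surface, if the arm or the gripper's body presses on something with over 40 N, if the wrist force passes 120 N, or if a joint passes its speed limit or range.

## Working session

There is one attempt and no reset: what is moved stays moved. The work goes in short steps, Python scripts to look and compute and a tool call to move; the robot and the scene stay as the last step left them, time stands still between calls to the robot, and variables do not carry over. Pictures are saved under pics/ and viewed, at most 13 in all, crops included, and the job is handed in when it is done.

Besides the shell and the picture viewer there is one more tool, called after ">>>" as a command line: name --pt "numbers of a row" for each row, then --argument value for the rest. jog_arm: Moves the arm, as the interface text tells. Its arguments: {"type":"object","properties":{"motion":{"type":"array"},"squeeze":{"type":"number"}},"required":["motion"]}

```bash
ls; mkdir -p pics; cat > h.py <<'E'
import numpy as np, cv2
from station import ctrl
from scipy.spatial.transform import Rotation as R
def snap(n,f=None):
    m=ctrl.camera_model(n); im=ctrl.camera(n)
    if f: cv2.imwrite('pics/'+f,im[:,:,::-1])
    return im,m
def ray(m,px,z):
    K=np.array(m['intrinsics']);Rm=R.from_rotvec(np.ravel(m['rvec'])).as_matrix();t=np.ravel(m['tvec'])
    p=np.atleast_2d(px).astype(float);d=np.c_[p,np.ones(len(p))]@np.linalg.inv(K).T@Rm
    c=-Rm.T@t; return c+d*((z-c[2])/d[:,2])[:,None]
def proj(m,P):
    return cv2.projectPoints(np.atleast_2d(P).astype(float),np.ravel(m['rvec']).astype(float),np.ravel(m['tvec']).astype(float),np.array(m['intrinsics']),None)[0][:,0]
E
python3 - <<'E'
from h import *
a,_=snap('top','top.png'); b,m=snap('scene','scene.png')
cv2.imwrite('pics/both.png',cv2.resize(np.vstack([a,b]),None,fx=.7,fy=.7)[:,:,::-1])
print(ctrl.get_obs(), ctrl.camera_model('top'))
E
```

```text
pics
{'time_s': 0.1, 'qpos': array([ 1.26643851e+00,  3.00378069e-01,  1.52151486e+00, -2.81680734e-06,
        1.32068944e+00, -6.66233098e-02]), 'joint_vel': array([ 0.00094672, -0.00267378, -0.00032204, -0.0005096 , -0.0005888 ,
       -0.00023487]), 'tau': array([ 2.06718294e-03, -5.32649946e+01, -3.53284550e+01,  7.10594212e-02,
        2.34706578e-02, -4.55282395e-05]), 'ee_pos': array([0.12947245, 0.53430593, 0.20496537]), 'eef_rot': array([-3.14060495e+00, -6.31671314e-05,  2.90385882e+00]), 'force': array([ 1.52333897, -0.0603508 , -0.34861304]), 'moment': array([ 0.01109032,  0.00586165, -0.00869604]), 'grip_force': 0.0, 'grip_width': 0.09426301544596719} {'intrinsics': array([[421.13417873,   0.        , 279.33443278],
       [  0.        , 421.13417873, 209.15096865],
       [  0.        ,   0.        ,   1.        ]]), 'rvec': array([ 2.16177619, -2.17989175,  0.0872146 ]), 'tvec': array([-0.01495643,  0.56917924,  1.03927386])}
```

View pics/top.png

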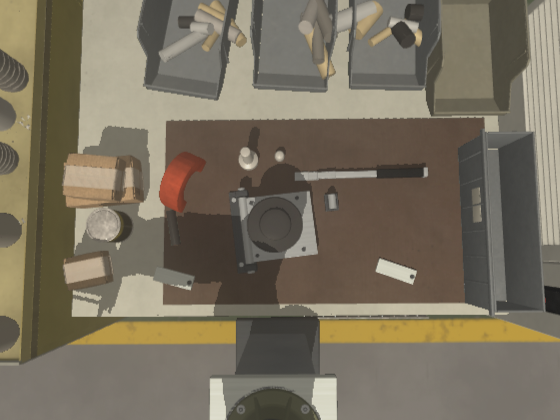

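View pics/scene.png

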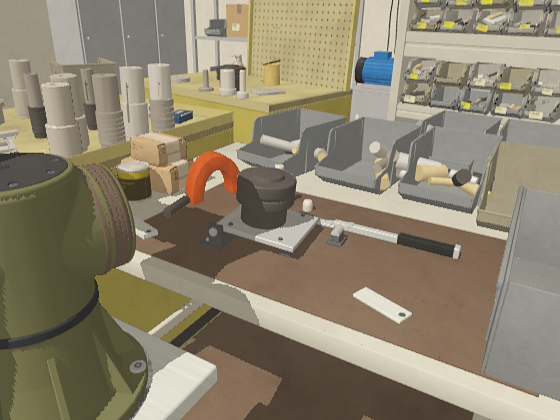

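The top view shows: bar from toe (295,177) to handle end (428,172), fulcrum (331,200), and plate corners at about (310,192), (317,257) with the hinge on the left at x≈240. The shims are at (397,271), with its mark on the right end, and (174,278). The arbor is at (248,157) and the nut at (280,156). In the scene view the right shim at (382,304) shows a visible side face, so its thickness can be measured.

```bash
python3 - <<'E'
from h import *
a=cv2.imread('pics/top.png');m=ctrl.camera_model('top')
for n,p,z in [('toe',(295,177),.003),('end',(428,172),.02),('ful',(331,198),.034),('pc1',(310,192),.034),('pc2',(317,257),.034),('h1',(236,193),.05),('h2',(247,268),.05),('shR',(397,271),.012),('markR',(412,276),.012),('shL',(174,278),.012),('arb',(248,165),0),('nut',(280,158),.0)]:
    print(n,ray(m,p,z)[0].round(3))
# right/left shims in both views
for n in['top','scene']:
    im=cv2.imread(f'pics/{n}.png');hsv=cv2.cvtColor(im,cv2.COLOR_BGR2HSV)
    k=((hsv[...,2]>150)&(hsv[...,1]<40)).astype('u1')
    nn,l,s,c=cv2.connectedComponentsWithStats(k)
    for i in range(1,nn):
        if 80<s[i,4]<2500: print(n,s[i],c[i].round(1),np.round(cv2.minAreaRect(np.argwhere(l==i)[:,::-1].astype('f4')),1) if 0 else cv2.minAreaRect(np.argwhere(l==i)[:,::-1].astype('f4')))
mw=ctrl.camera_model('wrist');print(mw)
o=ctrl.get_obs();Rt=R.from_euler('xyz',o['eef_rot']).as_matrix();Rc=R.from_rotvec(np.ravel(mw['rvec'])).as_matrix()
print('cam in tool',Rt.T@(-Rc.T@np.ravel(mw['tvec'])-o['ee_pos']),(Rc@Rt).round(3),Rt.round(2))
s=cv2.imread('pics/scene.png');cv2.imwrite('pics/c.png',np.hstack([cv2.resize(s[280:330,345:415],None,fx=5,fy=5),cv2.resize(s[200:250,110:180],None,fx=5,fy=5)]))
E
```

```text
toe [ 0.655 -0.061  0.003]
end [ 0.661 -0.4    0.02 ]
ful [ 0.595 -0.15   0.034]
pc1 [ 0.611 -0.097  0.034]
pc2 [ 0.448 -0.112  0.034]
h1 [0.608 0.087 0.05 ]
h2 [0.423 0.06  0.05 ]
shR [ 0.411 -0.315  0.012]
markR [ 0.398 -0.352  0.012]
shL [0.398 0.248 0.012]
arb [0.688 0.062 0.   ]
nut [ 0.706 -0.022  0.   ]
top [356   2  21  20 244] [364.9  10.4] ((364.2716369628906, 10.179723739624023), (12.425019264221191, 22.978487014770508), 62.10273361206055)
top [195  11  28  23 219] [208.5  20.9] ((208.30001831054688, 21.899995803833008), (30.857736587524414, 9.391485214233398), 26.56505012512207)
top [337  10  15  21 236] [344.1  20. ] ((344.0, 20.0), (20.0, 14.0), 90.0)
top [299  21  14  13 133] [305.   26.7] ((305.2500305175781, 26.750017166137695), (12.727922439575195, 12.020814895629883), 45.0)
top [402  20  17  12  90] [411.8  25.3] ((411.00006103515625, 22.999984741210938), (16.970561981201172, 8.485280990600586), 45.0)
top [159  24  49  38 526] [185.5  40.4] ((183.10585021972656, 39.140892028808594), (16.62040138244629, 56.566524505615234), 56.65929412841797)
top [485 116  14  16 14
[... 7238 characters left out ...]
((165.27880859375, 321.3624572753906), (4.572830677032471, 41.582275390625), 52.4314079284668)
scene [114 318  64  40 247] [148.  342.1] ((143.34979248046875, 340.203125), (73.06071472167969, 8.926854133605957), 30.141386032104492)
{'intrinsics': array([[324.61284984,   0.        , 277.55513094],
       [  0.        , 324.61284984, 211.30353336],
       [  0.        ,   0.        ,   1.        ]]), 'rvec': array([-2.29430706, -1.80582668, -0.24480936]), 'tvec': array([-0.54932371, -0.02747246,  0.39155732])}
cam in tool [ 0.07812087 -0.00064458 -0.17973024] [[ 0.001  1.    -0.001]
 [-0.964  0.    -0.266]
 [-0.266  0.001  0.964]] [[-0.97  0.24 -0.  ]
 [ 0.24  0.97 -0.  ]
 [ 0.   -0.   -1.  ]]
```

View pics/c.png

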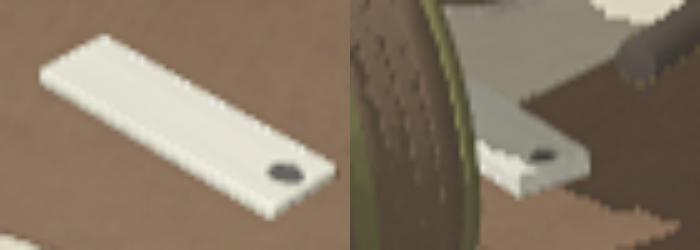

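The crop shows the right shim's side face about 14/5 px high and the left shim's about 20/5 px high, although the left one is farther away. I'll compare these with the predicted heights.

```bash
python3 - <<'E'
from h import *
m=ctrl.camera_model('scene')
for n,(x,y) in dict(R=(.395,-.35),L=(.398,.2)).items():
    p=proj(m,[[x,y,0],[x,y,.006],[x,y,.012]]);print(n,p.round(1).tolist(),'6mm=%.1fpx 12mm=%.1fpx'%(p[0,1]-p[1,1],p[0,1]-p[2,1]))
snap('wrist','w0.png')
E
```

```text
R [[397.6, 317.4], [398.1, 314.5], [398.6, 311.5]] 6mm=2.9px 12mm=5.9px
L [[155.3, 234.9], [155.0, 232.5], [154.8, 230.1]] 6mm=2.4px 12mm=4.8px
```

View pics/w0.png

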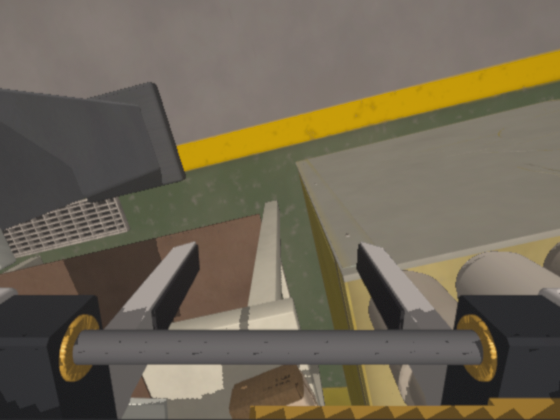

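The right shim's face of about 2.8 px matches 6 mm, and the left's of about 4.4 px matches 12 mm, so the **left** shim is the thick one. The wrist picture shows only the cart edge and the open fingers; nothing useful to measure there. Next I'll plan the trip to the bar.

```bash
cat >> h.py <<'E'
def plan(wps,g,p0=None,r0=None):
    """wps: list of (pos, rpy, nrows); prints rows in tool axes for jogging"""
    o=ctrl.get_obs();p=np.array(o['ee_pos'] if p0 is None else p0,float)
    r=R.from_euler('xyz',o['eef_rot'] if r0 is None else r0);rows=[]
    for q,e,n in wps:
        q=np.array(q,float);e=R.from_euler('xyz',e)
        for k in range(n,0,-1):
            d=r.inv().apply((q-p)/k).round(3);w=((r.inv()*e).as_rotvec()/k).round(3)
            rows.append([*d.tolist(),*w.tolist(),g]);p=p+r.apply(d);r=r*R.from_rotvec(w)
    for i in range(0,len(rows),5): print(str([[float(v)+0. for v in x] for x in rows[i:i+5]]).replace('0.0,','0,').replace(' ',''))
    print('end',p.round(4),r.as_euler('xyz').round(4))
E
python3 - <<'E'
from h import *
P=np.pi
plan([((.28,.38,.27),(P,0,2.6),5),((.45,.05,.27),(P,0,2.0),8),((.6,-.22,.22),(P,0,1.588),8)],1)
E
```

```text
[[-0.037,-0.023,-0.013,0,0,0.061,1.0],[-0.038,-0.021,-0.013,0,0,0.061,1.0],[-0.039,-0.018,-0.013,0,0,0.061,1.0],[-0.04,-0.016,-0.013,0,0,0.06,1.0],[-0.04,-0.013,-0.013,-0.001,0,0.061,1.0]]
[[-0.04,-0.024,0,0,0,0.075,1.0],[-0.041,-0.021,0,0,0,0.075,1.0],[-0.043,-0.018,0,0,0,0.075,1.0],[-0.044,-0.015,0,0,0,0.075,1.0],[-0.045,-0.012,0,0,0,0.075,1.0]]
[[-0.046,-0.009,0,0,0,0.075,1.0],[-0.046,-0.005,0,0,0,0.075,1.0],[-0.046,-0.001,0,0,0,0.075,1.0],[-0.039,0.003,0.006,0,0,0.051,1.0],[-0.038,0.005,0.006,0,0,0.052,1.0]]
[[-0.038,0.007,0.006,0,0,0.051,1.0],[-0.038,0.009,0.006,0,0,0.052,1.0],[-0.037,0.011,0.007,0,0,0.051,1.0],[-0.036,0.012,0.006,0,0,0.052,1.0],[-0.036,0.015,0.007,0,0,0.051,1.0]]
[[-0.035,0.016,0.006,0,0,0.052,1.0]]
end [ 0.6    -0.2201  0.2202] [ 3.1414 -0.      1.5878]
```

>>> jog_arm --pt "-0.037 -0.023 -0.013 0 0 0.061 1" --pt "-0.038 -0.021 -0.013 0 0 0.061 1" --pt "-0.039 -0.018 -0.013 0 0 0.061 1" --pt "-0.04 -0.016 -0.013 0 0 0.06 1" --pt "-0.04 -0.013 -0.013 -0.001 0 0.061 1"

```text
time_s: 0.65
ee_pos: [0.2807, 0.3791, 0.2709]
eef_rot: [3.141, -0.0, 2.597]
force: [0.2, -0.2, 0.3]
grip_width: 0.0938
grip_force: 0.0
```

>>> jog_arm --pt "-0.04 -0.024 0 0 0 0.075 1" --pt "-0.041 -0.021 0 0 0 0.075 1" --pt "-0.043 -0.018 0 0 0 0.075 1" --pt "-0.044 -0.015 0 0 0 0.075 1" --pt "-0.045 -0.012 0 0 0 0.075 1"

```text
time_s: 1.15
ee_pos: [0.3873, 0.1726, 0.2703]
eef_rot: [3.141, -0.0, 2.222]
force: [0.9, 0.5, -0.3]
grip_width: 0.0943
grip_force: 0.0
```

>>> jog_arm --pt "-0.046 -0.009 0 0 0 0.075 1" --pt "-0.046 -0.005 0 0 0 0.075 1" --pt "-0.046 -0.001 0 0 0 0.075 1" --pt "-0.039 0.003 0.006 0 0 0.051 1" --pt "-0.038 0.005 0.006 0 0 0.052 1"

```text
time_s: 1.65
ee_pos: [0.4883, -0.0191, 0.258]
eef_rot: [3.141, -0.001, 1.894]
force: [-0.4, 1.2, -0.0]
grip_width: 0.0938
grip_force: 0.0
```

>>> jog_arm --pt "-0.038 0.007 0.006 0 0 0.051 1" --pt "-0.038 0.009 0.006 0 0 0.052 1" --pt "-0.037 0.011 0.007 0 0 0.051 1" --pt "-0.036 0.012 0.006 0 0 0.052 1" --pt "-0.036 0.015 0.007 0 0 0.051 1"

```text
time_s: 2.15
ee_pos: [0.5821, -0.1876, 0.2256]
eef_rot: [3.141, -0.001, 1.638]
force: [0.4, 0.5, 0.6]
grip_width: 0.0938
grip_force: 0.0
```

>>> jog_arm --pt "-0.035 0.016 0.006 0 0 0.052 1" --pt "0 0 0 0 0 0 1" --pt "0 0 0 0 0 0 1"

```text
time_s: 2.45
ee_pos: [0.5998, -0.2201, 0.2191]
eef_rot: [-3.141, -0.002, 1.587]
force: [-0.4, 0.0, -0.2]
grip_width: 0.0938
grip_force: 0.0
```

```bash
python3 - <<'E'
from h import *
im,m=snap('wrist','w1.png'); np.savez('w1.npz',**m); o=ctrl.get_obs();print(o['ee_pos'],o['eef_rot'],o['time_s'])
E
```

```text
[ 0.59980811 -0.2194578   0.21988186] [-3.14159164e+00 -1.24714456e-03  1.58840147e+00] 2.5
```

View pics/w1.png

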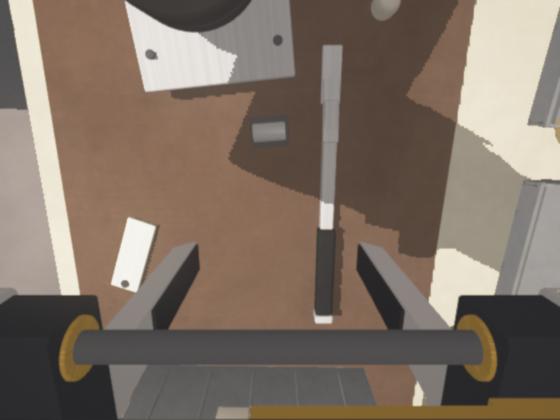

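The wrist view shows the plate's free edge from (146,90) to (295,76), the fulcrum rod centred at (269,131), and the bar with its toe at (332,46), shank/handle joint at (326,228) and handle end at (323,320). The thin shim is at the left.

```bash
python3 - <<'E'
from h import *
m=dict(np.load('w1.npz'))
g={}
for n,p,z in [('e1',(146,91),.034),('e2',(295,76),.034),('rod',(269,131),.034),('rodL',(252,133),.03),('rodR',(287,130),.03),('toe',(332,46),.006),('ya',(331,139),.016),('joint',(326,228),.020),('end',(323,320),.012)]:
    g[n]=ray(m,p,z)[0];print(n,g[n].round(4))
ey=g['e2']-g['e1'];print('edge len',np.linalg.norm(ey),'yaw of base x',np.degrees(np.arctan2(-ey[0],ey[1])))
u=ey/np.linalg.norm(ey);xb=np.array([u[1],-u[0],0]);mid=(g['e1']+g['e2'])/2
lip=mid+.045*u;print('lip',lip.round(4),'rod-lip in base',(g['rod']-lip)@xb,(g['rod']-lip)@u, 'xb',xb.round(3),'u',u.round(3))
d=g['toe']-g['end'];print('bar len',np.linalg.norm(d[:2]),'yaw',np.arctan2(d[1],d[0]));d[2]=0;d/=np.linalg.norm(d)
print('grip',(g['toe']-.188*d).round(4),'joint-22', (g['joint']+.022*d).round(4))
E
```

```text
e1 [ 0.4579 -0.1137  0.034 ]
e2 [ 0.6151 -0.0962  0.034 ]
rod [ 0.5885 -0.1526  0.034 ]
rodL [ 0.5696 -0.1551  0.03  ]
rodR [ 0.6082 -0.1512  0.03  ]
toe [ 0.6562 -0.0611  0.006 ]
ya [ 0.6596 -0.1607  0.016 ]
joint [ 0.6593 -0.2673  0.02  ]
end [ 0.6639 -0.4015  0.012 ]
edge len 0.15821378567517383 yaw of base x -83.65856064909532
lip [ 0.5812 -0.1     0.034 ] rod-lip in base 0.053065418702246285 0.0014153345654990938 xb [ 0.11  -0.994  0.   ] u [0.994 0.11  0.   ]
bar len 0.34045621084461153 yaw 1.593425821298386
grip [ 0.6605 -0.2491  0.006 ] joint-22 [ 0.6588 -0.2453  0.02  ]
```

```bash
python3 - <<'E'
from h import *
P=np.pi
plan([((.6595,-.247,.12),(P,0,1.59),4),((.6595,-.247,.004),(P,0,1.59),4)],1)
E
```

```text
[[-0.007,0.015,0.025,0,0,0,1.0],[-0.007,0.015,0.025,0,0,-0.001,1.0],[-0.007,0.015,0.025,0,-0.001,0,1.0],[-0.008,0.014,0.025,0,0,-0.001,1.0],[0,0,0.029,0,0,0,1.0]]
[[0,0,0.029,0,0,0,1.0],[0,0,0.029,0,0,0,1.0],[0,0,0.029,0,0,0,1.0]]
end [ 0.6593 -0.2473  0.0039] [ 3.1416e+00 -2.0000e-04  1.5904e+00]
```

>>> jog_arm --pt "-0.007 0.015 0.025 0 0 0 1" --pt "-0.007 0.015 0.025 0 0 0 1" --pt "-0.007 0.015 0.025 0 -0.001 0 1" --pt "-0.007 0.015 0.025 0 0 0 1" --pt "0 0 0.03 0 0 0 1"

```text
time_s: 3.0
ee_pos: [0.6619, -0.2461, 0.0903]
eef_rot: [3.139, 0.001, 1.59]
force: [0.7, 0.9, 0.1]
grip_width: 0.0942
grip_force: 0.0
```

>>> jog_arm --pt "0 0 0.03 0 0 0 1" --pt "0 0 0.03 0 0 0 1" --pt "0 0 0.016 0 0 0 1" --pt "0 0 0.01 0 0 0 1" --pt "0 0 0 0 0 0 1"

```text
time_s: 3.5
ee_pos: [0.6605, -0.2463, 0.0039]
eef_rot: [-3.142, -0.0, 1.588]
force: [0.4, 0.8, -0.5]
grip_width: 0.0937
grip_force: 0.0
```

>>> jog_arm --pt "0 0 0 0 0 0 -0.8" --pt "0 0 0 0 0 0 -0.8" --pt "0 0 0 0 0 0 -0.8" --pt "0 0 0 0 0 0 -0.8" --pt "0 0 0 0 0 0 -0.8" --squeeze 55

```text
time_s: 4.0
ee_pos: [0.6607, -0.2469, 0.0044]
eef_rot: [3.141, 0.0, 1.588]
force: [-0.1, 0.2, 0.4]
grip_width: 0.0576
grip_force: 0.0
```

>>> jog_arm --pt "0 0 0 0 0 0 -1" --pt "0 0 0 0 0 0 -1" --pt "0 0 0 0 0 0 -1" --pt "0 0 0 0 0 0 -1"

```text
time_s: 4.4
ee_pos: [0.6606, -0.2468, 0.004]
eef_rot: [3.141, 0.0, 1.588]
force: [0.4, 0.3, -0.5]
grip_width: 0.0255
grip_force: 0.0
```

```bash
cat >> h.py <<'E'
ROD=np.array([.5882,-.1526]);YAW=1.681;D=np.array([np.cos(YAW),np.sin(YAW)])
SB,HB=.1857,.004   # TCP in bar: behind toe, above underside
def barpose(th,c,reach,lift=0,rod=ROD):
    """toe-down tilt th, clearance c to rod, toe 'reach' m past rod axis (horizontal)"""
    r=R.from_euler('xyz',(np.pi,0,YAW))*R.from_rotvec([0,-th,0])
    zt=.024+(.010+c)/np.cos(th)-reach*np.tan(th)+lift
    toe=np.r_[rod+D*reach,zt]
    return toe+r.apply([-SB,0,-HB]),r.as_euler('xyz')
E
python3 - <<'E'
from h import *
o=ctrl.get_obs()
a=(o['ee_pos']+[0,0,.11],o['eef_rot'],3)
plan([a,(*barpose(.48,.003,.027,.05),9),(*barpose(.48,.003,.027),2),(*barpose(.48,.003,.067),3)],-1)
for k in [(.48,.003,.027,.05),(.48,.003,.067)]: print(barpose(*k))
E
```

```text
[[0,0,-0.037,0,0,0,-1.0],[0,0,-0.036,0,0,0,-1.0],[0,0,-0.037,0,0,0,-1.0],[-0.004,-0.006,-0.006,-0.002,-0.053,-0.01,-1.0],[-0.005,-0.007,-0.005,-0.003,-0.053,-0.01,-1.0]]
[[-0.005,-0.007,-0.005,-0.002,-0.053,-0.01,-1.0],[-0.005,-0.006,-0.005,-0.003,-0.053,-0.01,-1.0],[-0.005,-0.007,-0.005,-0.002,-0.054,-0.01,-1.0],[-0.005,-0.007,-0.004,-0.003,-0.053,-0.01,-1.0],[-0.006,-0.006,-0.004,-0.002,-0.054,-0.011,-1.0]]
[[-0.006,-0.007,-0.004,-0.003,-0.053,-0.01,-1.0],[-0.006,-0.006,-0.003,-0.002,-0.054,-0.011,-1.0],[0.012,0,0.022,0,0,0,-1.0],[0.012,0,0.022,0,0,0,-1.0],[0.015,0,0,0,0,0,-1.0]]
[[0.015,0,0,0,0,0,-1.0],[0.015,0,0,0,0,0,-1.0]]
end [ 0.5991 -0.2473  0.0933] [-3.1412  0.4805  1.6815]
(array([ 0.60314285, -0.28764363,  0.16390011]), array([3.14159265, 0.48      , 1.681     ]))
(array([ 0.59874362, -0.24788628,  0.09307567]), array([3.14159265, 0.48      , 1.681     ]))
```

>>> jog_arm --pt "0 0 0 0 0 0 -1" --pt "0 0 0 0 0 0 -1" --pt "0 0 0 0 0 0 -1" --pt "0 0 0 0 0 0 -1" --squeeze 55

```text
time_s: 4.8
ee_pos: [0.6606, -0.2468, 0.0041]
eef_rot: [3.141, 0.0, 1.588]
force: [1.0, -0.7, -0.9]
grip_width: 0.0152
grip_force: 55.0
```

>>> jog_arm --pt "0 0 -0.037 0 0 0 -1" --pt "0 0 -0.036 0 0 0 -1" --pt "0 0 -0.037 0 0 0 -1" --pt "-0.004 -0.006 -0.006 -0.002 -0.053 -0.01 -1" --pt "-0.005 -0.007 -0.005 -0.003 -0.053 -0.01 -1"

```text
time_s: 5.3
ee_pos: [0.6473, -0.2559, 0.1253]
eef_rot: [3.138, 0.108, 1.608]
force: [-0.9, 1.2, -10.3]
grip_width: 0.0155
grip_force: 55.0
```

>>> jog_arm --pt "-0.005 -0.007 -0.005 -0.002 -0.053 -0.01 -1" --pt "-0.005 -0.006 -0.005 -0.003 -0.053 -0.01 -1" --pt "-0.005 -0.007 -0.005 -0.002 -0.054 -0.01 -1" --pt "-0.005 -0.007 -0.004 -0.003 -0.053 -0.01 -1" --pt "-0.006 -0.006 -0.004 -0.002 -0.054 -0.011 -1"

```text
time_s: 5.8
ee_pos: [0.6147, -0.278, 0.1518]
eef_rot: [3.14, 0.374, 1.66]
force: [-0.4, -0.5, -8.0]
grip_width: 0.0152
grip_force: 55.0
```

>>> jog_arm --pt "-0.006 -0.007 -0.004 -0.003 -0.053 -0.01 -1" --pt "-0.006 -0.006 -0.003 -0.002 -0.054 -0.011 -1" --pt "0 0 0 0 0 0 -1" --pt "0 0 0 0 0 0 -1"

```text
time_s: 6.2
ee_pos: [0.6034, -0.2873, 0.1633]
eef_rot: [-3.14, 0.478, 1.682]
force: [-0.6, -0.4, -8.8]
grip_width: 0.0153
grip_force: 55.0
```

```bash
python3 - <<'E'
from h import *
im,m=snap('wrist','w2.png'); np.savez('w2.npz',**m); o=ctrl.get_obs();print(o['ee_pos'],o['eef_rot'],o['force'],o['qpos'].round(2))
P,e=barpose(.48,.003,.027,.05);r=R.from_euler('xyz',o['eef_rot'])
toe=o['ee_pos']+r.apply([SB,0,HB]);print('toe',toe,'px',proj(m,toe))
for w in (.011,-.011):print(proj(m,toe+r.apply([0,w,-.006])))
E
```

```text
[ 0.60352385 -0.28760478  0.16339897] [-3.14032363  0.47818073  1.68144301] [ 0.85609918 -0.08001731 -8.65094825] [-0.33  0.5   1.41 -0.5   1.07 -0.23]
toe [ 0.58551685 -0.12557225  0.07439505] px [[ 279.65037421 -124.65161949]]
[[ 304.81735513 -134.64957832]]
[[ 254.66593075 -134.70374086]]
```

View pics/w2.png

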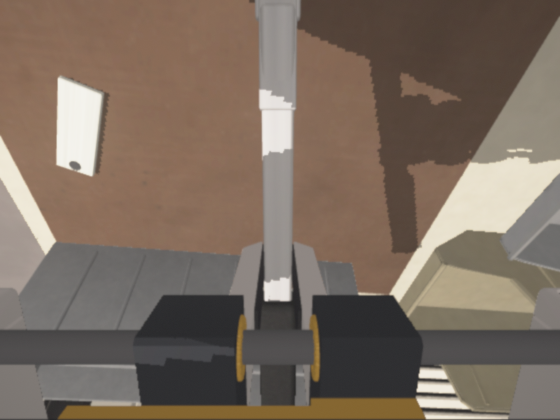

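The wrist view shows the bar straight in the grip, centred at column 278, with the slope/shank boundary at row 107. The toe is out of view. I'll check the bar's pitch numerically.

```bash
python3 - <<'E'
from h import *
m=dict(np.load('w2.npz'));m1=dict(np.load('w1.npz'))
p=np.array([.603524,-.287605,.163399]);r=R.from_euler('xyz',[-3.14032363,.47818,1.68144])
for s,h in [(.1,.016),(.103,.016),(.033,.006),(.04,.007),(.166,.016)]:
    print(s,proj(m,p+r.apply([SB-s,0,HB-h])).round(1), 'at rest',proj(m1,[.6562+(.007/.34)*s,-.0611-s,h]).round(1))
b=cv2.imread('pics/w2.png').astype(int);print('w2',[ (i,b[i,278].tolist()) for i in list(range(0,16,3))+list(range(100,112,2))+list(range(292,304,2))])
b=cv2.imread('pics/w1.png').astype(int);print('w1',[(i,b[i,331].tolist()) for i in range(90,106,3)],[(i,b[i,330].tolist()) for i in range(134,146,2)])
E
```

```text
0.1 [[279.4 103.9]] at rest [[329.8 139.3]]
0.103 [[279.4 110.3]] at rest [[329.7 142. ]]
0.033 [[279.6 -46.3]] at rest [[330.8  78.1]]
0.04 [[279.6 -29.8]] at rest [[330.7  84.6]]
0.166 [[279.2 231.4]] at rest [[327.7 195.3]]
w2 [(0, [136, 139, 143]), (3, [130, 134, 138]), (6, [141, 144, 148]), (9, [145, 147, 151]), (12, [145, 147, 152]), (15, [146, 147, 152]), (100, [222, 226, 230]), (102, [223, 226, 230]), (104, [223, 226, 230]), (106, [223, 226, 230]), (108, [206, 212, 217]), (110, [215, 218, 223]), (292, [221, 225, 230]), (294, [221, 225, 230]), (296, [221, 225, 230]), (298, [219, 222, 228]), (300, [144, 147, 153]), (302, [49, 49, 51])]
w1 [(90, [139, 142, 146]), (93, [140, 142, 146]), (96, [140, 143, 147]), (99, [136, 139, 143]), (102, [136, 139, 143]), (105, [136, 139, 143])] [(134, [140, 143, 148]), (136, [141, 143, 148]), (138, [141, 144, 148]), (140, [139, 142, 147]), (142, [129, 132, 136]), (144, [138, 141, 146])]
```

Pitch and position of the bar in the hand are as assumed. I'll lower it and insert the toe.

>>> jog_arm --pt "0.006 0 0.011 0 0 0 -1" --pt "0.006 0 0.011 0 0 0 -1" --pt "0.006 0 0.011 0 0 0 -1" --pt "0.005 0 0.011 0 0 0 -1" --pt "0 0 0 0 0 0 -1"

```text
time_s: 6.75
ee_pos: [0.6027, -0.2875, 0.1117]
eef_rot: [-3.137, 0.479, 1.683]
force: [0.5, 0.6, -9.3]
grip_width: 0.0152
grip_force: 55.0
```

>>> jog_arm --pt "0.01 0 0 0 0 0 -1" --pt "0.01 0 0 0 0 0 -1" --pt "0.01 0 0 0 0 0 -1" --pt "0.01 0 0 0 0 0 -1" --pt "0 0 0 0 0 0 -1"

```text
time_s: 7.25
ee_pos: [0.5996, -0.251, 0.0954]
eef_rot: [-3.14, 0.48, 1.683]
force: [0.2, -0.3, -8.7]
grip_width: 0.0155
grip_force: 55.0
```

```bash
python3 - <<'E'
from h import *
o=ctrl.get_obs();print(barpose(.48,.003,.067),o['ee_pos'],o['eef_rot'],o['force'],o['moment'])
im,m=snap('scene');snap('top','top2.png')
cv2.imwrite('pics/s2.png',cv2.resize(im[180:280,210:400],None,fx=4,fy=4)[:,:,::-1])
E
```

```text
(array([ 0.59874362, -0.24788628,  0.09307567]), array([3.14159265, 0.48      , 1.681     ])) [ 0.59955532 -0.25103843  0.09542897] [-3.14032161  0.47994073  1.68335217] [ 0.2240522  -0.33220381 -8.73807642] [1.03803632 0.19778221 0.03153473]
```

View pics/s2.png

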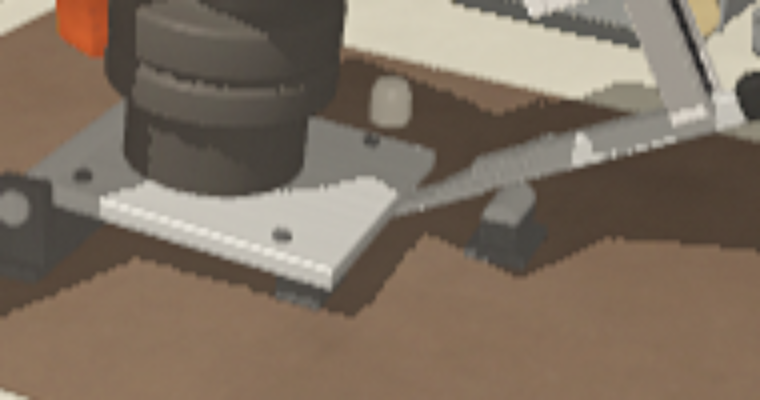

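The scene crop shows the toe under the plate edge at about (400,208), with the bar crossing just above the fulcrum rod. I'll plan the levering rotation.

```bash
python3 - <<'E'
from h import *
plan([(*barpose(.48,.003,.068),1),(*barpose(.36,.002,.068),2),(*barpose(.24,.001,.068),2),(*barpose(.12,.0005,.067),2),(*barpose(.0,.000,.067),2),(*barpose(-.06,.0,.067),1)],-1)
E
```

```text
[[0.007,-0.001,0.001,0,0.001,0.001,-1.0],[-0.002,0,0.007,0,0.06,0,-1.0],[-0.002,0,0.008,0,0.06,0,-1.0],[-0.001,0,0.008,0,0.06,0,-1.0],[-0.001,0,0.007,0,0.06,0,-1.0]]
[[-0.001,0,0.008,0,0.06,0,-1.0],[-0.001,0,0.007,0,0.06,0,-1.0],[0,0,0.007,0,0.06,0,-1.0],[-0.001,0,0.008,0,0.06,0,-1.0],[0,0,0.007,0,0.06,0,-1.0]]
end [ 0.6009 -0.2709  0.0308] [ 3.1412 -0.0603  1.6812]
```

>>> jog_arm --pt "0.005 0 0 0 0 0 -1" --pt "-0.002 0 0.007 0 0.06 0 -1" --pt "-0.002 0 0.008 0 0.06 0 -1" --pt "-0.001 0 0.008 0 0.06 0 -1" --pt "-0.001 0 0.007 0 0.06 0 -1"

```text
time_s: 7.85
ee_pos: [0.601, -0.2649, 0.0681]
eef_rot: [-3.141, 0.238, 1.682]
force: [-0.8, 4.1, -9.9]
grip_width: 0.0154
grip_force: 55.0
```

```bash
python3 - <<'E'
from h import *
o=ctrl.get_obs();print(o['ee_pos'],o['eef_rot'],o['force'],o['moment'],barpose(.24,.001,.068))
plan([(*barpose(.12,.0005,.067),2),(*barpose(.0,.000,.067),2),(*barpose(-.06,.0,.067),1)],-1)
E
```

```text
[ 0.60098296 -0.26490655  0.0681379 ] [-3.14118897  0.23790685  1.68155789] [-0.82257402  4.14633595 -9.870739  ] [ 0.80706487  0.16806172 -0.02467225] (array([ 0.60045479, -0.26335071,  0.06671058]), array([3.14159265, 0.24      , 1.681     ]))
[[0,0,0.008,0,0.059,0,-1.0],[-0.001,0,0.008,0,0.059,0.001,-1.0],[0,0,0.007,0,0.06,0,-1.0],[0,0,0.008,0,0.06,-0.001,-1.0],[0,0,0.007,0,0.06,0,-1.0]]
end [ 0.6016 -0.2705  0.0307] [-3.1413 -0.0601  1.6815]
```

>>> jog_arm --pt "0 0 0.008 0 0.06 0 -1" --pt "0 0 0.008 0 0.06 0 -1" --pt "0 0 0.0075 0 0.06 0 -1"

```text
time_s: 8.15
ee_pos: [0.6017, -0.2698, 0.0456]
eef_rot: [3.141, 0.059, 1.681]
force: [-0.7, -0.5, -6.5]
grip_width: 0.0152
grip_force: 55.0
```

>>> jog_arm --pt "0 0 0.0075 0 0.06 0 -1" --pt "0 0 0.007 0 0.06 0 -1" --pt "0 0 0 0 0 0 -1"

```text
time_s: 8.45
ee_pos: [0.6011, -0.2707, 0.0302]
eef_rot: [-3.14, -0.06, 1.68]
force: [-0.9, 0.0, -3.7]
grip_width: 0.0153
grip_force: 55.0
```

```bash
python3 - <<'E'
from h import *
o=ctrl.get_obs();print(o['ee_pos'],o['eef_rot'],o['force'],o['moment'],barpose(-.06,.0,.067))
plan([(*barpose(-.12,.0,.067),2)],-1)
E
```

```text
[ 0.60110793 -0.2706848   0.03020591] [-3.14034953 -0.06045626  1.67980665] [-0.9304967   0.02777068 -3.73950192] [-0.10806403  0.22910917  0.0046444 ] (array([ 0.60124434, -0.2704862 ,  0.03090034]), array([ 3.14159265, -0.06      ,  1.681     ]))
[[0,0,0.003,-0.001,0.03,-0.001,-1.0],[0,0,0.003,0,0.03,0,-1.0]]
end [ 0.6011 -0.2702  0.0242] [-3.1414 -0.1205  1.6808]
```

>>> jog_arm --pt "0 0 0.003 0 0.03 0 -1" --pt "0 0 0.0025 0 0.025 0 -1" --pt "0 0 0 0 0 0 -1"

```text
time_s: 8.75
ee_pos: [0.6017, -0.27, 0.0255]
eef_rot: [3.141, -0.114, 1.681]
force: [-0.0, -5.0, -6.4]
grip_width: 0.0155
grip_force: 55.0
```

>>> jog_arm --pt "0 0 0.001 0 0.008 0 -1" --pt "0 0 0 0 0 0 -1"

```text
time_s: 8.95
ee_pos: [0.6018, -0.2699, 0.0249]
eef_rot: [3.141, -0.12, 1.681]
force: [0.9, -7.2, -5.9]
grip_width: 0.0149
grip_force: 55.0
```

>>> jog_arm --pt "0 0 0 0 0 0 -0.4" --pt "0 0 0 0 0 0 -0.4" --pt "0 0 0 0 0 0 -0.4" --pt "0 0 0 0 0 0 -0.4" --pt "0 0 0 0 0 0 -0.4" --squeeze 30

```text
time_s: 9.45
ee_pos: [0.6016, -0.269, 0.0246]
eef_rot: [-3.141, -0.122, 1.682]
force: [-0.2, -0.2, -0.2]
grip_width: 0.028
grip_force: 0.0
```

```bash
python3 - <<'E'
from h import *
o=ctrl.get_obs();print(o['ee_pos'],o['eef_rot'],o['force'],o['grip_width'])
im,m=snap('scene')
cv2.imwrite('pics/s3.png',cv2.resize(im[180:280,210:480],None,fx=2.9,fy=2.9)[:,:,::-1])
E
```

```text
[ 0.60161392 -0.26897158  0.02461818] [-3.14148589 -0.12240086  1.6815544 ] [-0.22655546 -0.16799522 -0.15386408] 0.02802771527611223
```

View pics/s3.png

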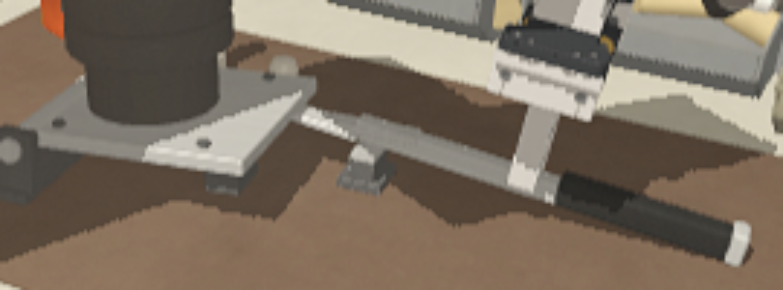

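The scene crop shows the plate raised with its foot clear of the bench, the bar on the fulcrum and the handle on the bench. I'll retreat and go to the thick shim.

```bash
python3 - <<'E'
from h import *
P=np.pi;o=ctrl.get_obs();r=R.from_euler('xyz',o['eef_rot'])
plan([(o['ee_pos']+r.apply([0,0,-.06]),o['eef_rot'],2),((.58,-.22,.25),(P,0,1.7),4),((.42,.05,.27),(P,0,1.75),7),((.40,.15,.21),(P,0,1.75),3)],0)
E
```

```text
[[0,0,-0.03,0,0,0,0.0],[0,0,-0.03,0,0,0,0.0],[0.02,-0.004,-0.039,0,-0.031,-0.005,0.0],[0.018,-0.004,-0.04,0,-0.03,-0.004,0.0],[0.017,-0.004,-0.041,0,-0.031,-0.005,0.0]]
[[0.016,-0.004,-0.041,0.001,-0.03,-0.005,0.0],[0.041,-0.018,-0.003,0,0,-0.007,0.0],[0.041,-0.017,-0.003,0,0,-0.007,0.0],[0.042,-0.017,-0.003,0,0,-0.007,0.0],[0.042,-0.017,-0.003,0,0,-0.007,0.0]]
[[0.042,-0.016,-0.003,0,0,-0.007,0.0],[0.041,-0.016,-0.002,0,0,-0.007,0.0],[0.042,-0.016,-0.003,0,0,-0.008,0.0],[0.034,-0.001,0.02,0,0,0,0.0],[0.034,-0.001,0.02,0,0,0,0.0]]
[[0.034,0,0.02,0,0,0,0.0]]
end [0.4    0.1502 0.2104] [ 3.1416e+00 -4.0000e-04  1.7505e+00]
```

>>> jog_arm --pt "0 0 -0.03 0 0 0 -0.3" --pt "0 0 -0.03 0 0 0 -0.3" --pt "0.02 -0.004 -0.039 0 -0.031 -0.005 0" --pt "0.018 -0.004 -0.04 0 -0.03 -0.004 0" --pt "0.017 -0.004 -0.041 0 -0.031 -0.005 0"

```text
time_s: 10.0
ee_pos: [0.5849, -0.2338, 0.2102]
eef_rot: [3.141, -0.029, 1.695]
force: [0.6, -0.1, 1.1]
grip_width: 0.0466
grip_force: 0.0
```

>>> jog_arm --pt "0.016 -0.004 -0.041 0.001 -0.03 -0.005 0" --pt "0.041 -0.018 -0.003 0 0 -0.007 0" --pt "0.041 -0.017 -0.003 0 0 -0.007 0" --pt "0.042 -0.017 -0.003 0 0 -0.007 0" --pt "0.042 -0.017 -0.003 0 0 -0.007 0"

```text
time_s: 10.5
ee_pos: [0.4868, -0.064, 0.2623]
eef_rot: [3.141, -0.0, 1.728]
force: [0.2, -0.1, 1.7]
grip_width: 0.0465
grip_force: 0.0
```

>>> jog_arm --pt "0.042 -0.016 -0.003 0 0 -0.007 0.3" --pt "0.041 -0.016 -0.002 0 0 -0.007 0.3" --pt "0.042 -0.016 -0.003 0 0 -0.008 0.3" --pt "0.034 -0.001 0.02 0 0 0 0.3" --pt "0.034 -0.001 0.02 0 0 0 0.3"

```text
time_s: 11.0
ee_pos: [0.4055, 0.118, 0.2306]
eef_rot: [3.139, -0.001, 1.751]
force: [1.6, 0.2, -0.2]
grip_width: 0.061
grip_force: 0.0
```

>>> jog_arm --pt "0.034 0 0.02 0 0 0 0.3" --pt "0 0 0 0 0 0 0.3" --pt "0 0 0 0 0 0 0.3"

```text
time_s: 11.3
ee_pos: [0.3999, 0.1503, 0.2104]
eef_rot: [-3.141, -0.0, 1.752]
force: [-0.6, -0.4, 0.3]
grip_width: 0.061
grip_force: 0.0
```

```bash
python3 - <<'E'
from h import *
im,m=snap('wrist','w4.png'); np.savez('w4.npz',**m); o=ctrl.get_obs();print(o['ee_pos'],o['eef_rot'])
print(proj(m,[.398,.248,.012]))
E
```

```text
[0.40029121 0.14979    0.21085914] [ 3.14088415e+00 -3.76982349e-04  1.75073705e+00]
[[292.47503295 103.93185581]]
```

View pics/w4.png

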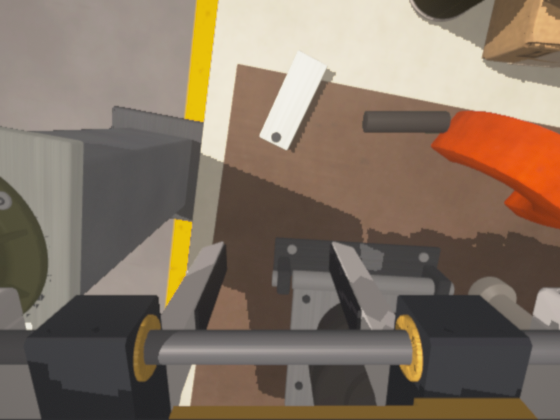

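The wrist view shows the thick shim with corners at (260,135), (287,150), (328,68) and (301,52), and its mark at (276,137). The red clutter handle at (365,122) is clear of it.

```bash
python3 - <<'E'
from h import *
m=dict(np.load('w4.npz'));c=ray(m,[(260,135),(287,150),(328,68),(301,52),(276,137)],.012);print(c.round(4))
a=(c[0]+c[1])/2;b=(c[2]+c[3])/2;d=b-a;L=np.linalg.norm(d);yaw=np.arctan2(d[1],d[0]);ctr=(a+b)/2;d/=L
print('L',L,'W',np.linalg.norm(c[0]-c[1]),np.linalg.norm(c[2]-c[3]),'yaw',yaw,'ctr',ctr)
g=ctr-d*.034;print('hold',g)
P=np.pi
plan([((g[0],g[1],.09),(P,0,yaw),6),((g[0],g[1],.003),(P,0,yaw),3)],.3)
E
```

```text
[[0.3682 0.2084 0.012 ]
 [0.4015 0.1975 0.012 ]
 [0.4286 0.291  0.012 ]
 [0.3968 0.3012 0.012 ]
 [0.3865 0.2095 0.012 ]]
L 0.09722636424391772 W 0.03505339288181472 0.03335190076637939 yaw 1.280714072521611 ctr [0.39876811 0.24955054 0.012     ]
hold [0.38904306 0.21697105 0.012     ]
[[0.011,0,0.02,0,0,0.078,0.3],[0.011,-0.001,0.02,0,0,0.078,0.3],[0.011,-0.002,0.02,0,0,0.079,0.3],[0.011,-0.002,0.02,0,0,0.078,0.3],[0.011,-0.003,0.02,0,0,0.079,0.3]]
[[0.011,-0.005,0.021,0,-0.001,0.078,0.3],[0,0,0.029,0,0,0,0.3],[0,0,0.029,0,0,0,0.3],[0,0,0.029,0,0,0,0.3]]
end [0.3886 0.2166 0.0029] [3.1411e+00 3.0000e-04 1.2807e+00]
```

>>> jog_arm --pt "0.011 0 0.02 0 0 0.078 0.3" --pt "0.011 -0.001 0.02 0 0 0.078 0.3" --pt "0.011 -0.002 0.02 0 0 0.079 0.3" --pt "0.011 -0.002 0.02 0 0 0.078 0.3" --pt "0.011 -0.003 0.02 0 0 0.079 0.3"

```text
time_s: 11.85
ee_pos: [0.3917, 0.2046, 0.1104]
eef_rot: [3.14, -0.001, 1.353]
force: [-0.5, -1.1, 0.3]
grip_width: 0.061
grip_force: 0.0
```

>>> jog_arm --pt "0.011 -0.005 0.021 0 -0.001 0.078 0.3" --pt "0 0 0.03 0 0 0 0.3" --pt "0 0 0.03 0 0 0 0.3" --pt "0 0 0.027 0 0 0 0.3" --pt "0 0 0 0 0 0 0.3"

```text
time_s: 12.35
ee_pos: [0.3895, 0.2162, 0.0016]
eef_rot: [3.141, 0.0, 1.279]
force: [-0.0, 0.4, 0.3]
grip_width: 0.0611
grip_force: 0.0
```

>>> jog_arm --pt "0 0 0 0 0 0 -0.6" --pt "0 0 0 0 0 0 -0.6" --pt "0 0 0 0 0 0 -0.6" --pt "0 0 0 0 0 0 -0.6" --pt "0 0 0 0 0 0 -0.6" --squeeze 30

```text
time_s: 12.85
ee_pos: [0.3885, 0.2168, 0.0028]
eef_rot: [3.141, 0.0, 1.28]
force: [0.3, -3.8, 6.0]
grip_width: 0.0356
grip_force: 29.9
```

```bash
python3 - <<'E'
from h import *
P=np.pi;o=ctrl.get_obs();print(o['ee_pos'],o['eef_rot'],o['grip_force'],o['grip_width'])
u=np.array([.994,.11]);xb=np.array([.11,-.994])
e1=np.array([.4579,-.1137]);e2=np.array([.6151,-.0962]);mid=(e1+e2)/2
# edge mid is at 170 mm from hinge; foot at 147, -45
foot=mid-xb*.023-u*.045;print('foot',foot)
tcp=foot+xb*(.022+.034);print('final tcp (shim ctr 22mm outward)',tcp)
out=tcp+xb*.085
print('start',out)
E
```

```text
[0.38845339 0.21678244 0.00275408] [3.14111732e+00 3.76226294e-04 1.28033441e+00] 29.88992303609848 0.03562630390139124
foot [ 0.48924  -0.087038]
final tcp (shim ctr 22mm outward) [ 0.4954   -0.142702]
start [ 0.50475  -0.227192]
```

```bash
python3 - <<'E'
from h import *
P=np.pi;o=ctrl.get_obs()
plan([(o['ee_pos']+[0,0,.04],o['eef_rot'],2),((.40,.10,.25),(P,0,1.4),5),((.505,-.227,.20),(P,0,1.681),8),((.505,-.227,.03),(P,0,1.681),5)],-1)
E
```

```text
[[0,0,-0.02,0,0,0,-1.0],[0,0,-0.02,0,0,0,-1.0],[-0.022,0.009,-0.041,0,0,-0.024,-1.0],[-0.022,0.008,-0.042,0,0,-0.024,-1.0],[-0.022,0.008,-0.041,0,0,-0.024,-1.0]]
[[-0.022,0.007,-0.042,0,0,-0.024,-1.0],[-0.023,0.007,-0.041,0,0,-0.024,-1.0],[-0.038,0.02,0.006,0,0,-0.035,-1.0],[-0.039,0.019,0.006,0,0,-0.035,-1.0],[-0.039,0.017,0.006,0,0,-0.035,-1.0]]
[[-0.04,0.016,0.006,0,0,-0.035,-1.0],[-0.04,0.014,0.007,0,0,-0.035,-1.0],[-0.041,0.013,0.006,0,0,-0.035,-1.0],[-0.041,0.012,0.007,0,0,-0.035,-1.0],[-0.042,0.01,0.006,0,0.001,-0.036,-1.0]]
[[0,0,0.034,0,0,0,-1.0],[0,0,0.034,0,0,0,-1.0],[0,0,0.034,0,0,0,-1.0],[0,0,0.034,0,0,0,-1.0],[0,-0.001,0.034,0,0,0,-1.0]]
end [ 0.5045 -0.2268  0.03  ] [ 3.1413e+00 -5.0000e-04  1.6813e+00]
```

>>> jog_arm --pt "0 0 -0.02 0 0 0 -1" --pt "0 0 -0.02 0 0 0 -1" --pt "-0.022 0.009 -0.041 0 0 -0.024 -1" --pt "-0.022 0.008 -0.042 0 0 -0.024 -1" --pt "-0.022 0.008 -0.041 0 0 -0.024 -1"

```text
time_s: 13.35
ee_pos: [0.3944, 0.1459, 0.1679]
eef_rot: [-3.141, 0.001, 1.354]
force: [0.6, 0.4, -0.6]
grip_width: 0.0357
grip_force: 29.9
```

>>> jog_arm --pt "-0.022 0.007 -0.042 0 0 -0.024 -1" --pt "-0.023 0.007 -0.041 0 0 -0.024 -1" --pt "-0.038 0.02 0.006 0 0 -0.035 -1" --pt "-0.039 0.019 0.006 0 0 -0.035 -1" --pt "-0.039 0.017 0.006 0 0 -0.035 -1"

```text
time_s: 13.85
ee_pos: [0.4394, -0.0243, 0.2315]
eef_rot: [3.141, 0.001, 1.507]
force: [0.6, 0.7, -1.0]
grip_width: 0.0355
grip_force: 29.9
```

>>> jog_arm --pt "-0.04 0.016 0.006 0 0 -0.035 -1" --pt "-0.04 0.014 0.007 0 0 -0.035 -1" --pt "-0.041 0.013 0.006 0 0 -0.035 -1" --pt "-0.041 0.012 0.007 0 0 -0.035 -1" --pt "-0.042 0.01 0.006 0 0.001 -0.036 -1"

```text
time_s: 14.35
ee_pos: [0.5054, -0.2283, 0.1989]
eef_rot: [-3.141, -0.001, 1.683]
force: [0.5, 1.3, -0.9]
grip_width: 0.0353
grip_force: 29.9
```

>>> jog_arm --pt "0 0 0.034 0 0 0 -1" --pt "0 0 0.034 0 0 0 -1" --pt "0 0 0.034 0 0 0 -1" --pt "0 0 0.034 0 0 0 -1" --pt "0 0 0.034 0 0 0 -1"

```text
time_s: 14.85
ee_pos: [0.5049, -0.2264, 0.028]
eef_rot: [-3.141, -0.001, 1.681]
force: [1.0, -0.0, -1.1]
grip_width: 0.0355
grip_force: 29.9
```

```bash
python3 - <<'E'
from h import *
P=np.pi;o=ctrl.get_obs();print(o['ee_pos'],o['eef_rot'],o['force'],o['grip_width'])
im,m=snap('wrist','w5.png'); np.savez('w5.npz',**m);snap('top','top3.png')
# predicted shim corners at inner end from grasp
r=R.from_euler('xyz',o['eef_rot'])
print(proj(m,o['ee_pos']+r.apply([[.084,-.018,-.009],[.084,.018,-.009]])).round(0))
h=cv2.cvtColor(im,cv2.COLOR_RGB2HSV)
for n in('w5',):
    k=((h[...,2]>140)&(h[...,1]<40)).astype('u1');k[240:]=0
    nn,l,s,c=cv2.connectedComponentsWithStats(k)
    for i in range(1,nn):
        if s[i,4]>300: print(s[i],cv2.minAreaRect(np.argwhere(l==i)[:,::-1].astype('f4')))
xb=np.array([.11,-.994]);tcp=np.array([.48924,-.087038])+xb*.062
plan([((.505,-.227,.0055),(P,0,1.681),2),((*tcp,.0055),(P,0,1.681),5)],-1)
E
```

```text
[ 0.50492777 -0.2263733   0.02801488] [-3.14090289e+00 -7.83681081e-04  1.68145650e+00] [ 1.04506712 -0.02677553 -1.05661801] 0.03550949392577715
[[243. 108.]
 [315. 108.]]
[ 190    0  205   20 3748] ((292.0, 9.5), (19.0, 204.0), 90.0)
[   0   62   19  178 1781] ((9.0, 150.5), (177.0, 18.0), 90.0)
[ 240  106   71  134 8969] ((275.0, 172.5), (133.0, 70.0), 90.0)
[[-0.001,0.001,0.01,-0.003,-0.002,0,-1.0],[-0.001,0.001,0.01,-0.004,-0.003,0.001,-1.0],[0.016,0,0,0,0,0,-1.0],[0.016,0,0,0,0,0,-1.0],[0.016,0,0,0,0,0,-1.0]]
[[0.015,0,0,0,0,0,-1.0],[0.016,0,0,0,0,0,-1.0]]
end [ 0.4963 -0.1485  0.0055] [3.1413e+00 2.0000e-04 1.6806e+00]
```

>>> jog_arm --pt "0 0 0.011 0 0 0 -1" --pt "0 0 0.011 0 0 0 -1" --pt "0.016 0 0 0 0 0 -1" --pt "0.016 0 0 0 0 0 -1" --pt "0.016 0 0 0 0 0 -1"

```text
time_s: 15.45
ee_pos: [0.5, -0.1773, 0.0082]
eef_rot: [3.141, -0.0, 1.682]
force: [0.7, -0.3, -1.1]
grip_width: 0.0357
grip_force: 29.9
```

>>> jog_arm --pt "0.015 0 0 0 0 0 -1" --pt "0.015 0 0 0 0 0 -1" --pt "0 0 0 0 0 0 -1"

```text
time_s: 15.75
ee_pos: [0.4965, -0.1471, 0.0078]
eef_rot: [-3.141, -0.001, 1.683]
force: [0.3, -0.7, -1.0]
grip_width: 0.036
grip_force: 29.9
```

>>> jog_arm --pt "0 0 0.0025 0 0 0 -1" --pt "0 0 0 0 0 0 -1"

```text
time_s: 15.95
ee_pos: [0.4966, -0.1494, 0.0048]
eef_rot: [-3.141, -0.001, 1.681]
force: [-0.1, 0.3, -1.1]
grip_width: 0.0362
grip_force: 29.9
```

```bash
python3 - <<'E'
from h import *
P=np.pi;o=ctrl.get_obs();print(o['ee_pos'],o['eef_rot'],o['force'],o['grip_width'])
E
```

```text
[ 0.49657435 -0.14935765  0.00480047] [-3.14101513e+00 -5.20738320e-04  1.68109120e+00] [-0.05712177  0.34603038 -1.07001399] 0.03621242436759709
```

>>> jog_arm --pt "0 0 0.0018 0 0 0 -1" --pt "0 0 0 0 0 0 0.1" --pt "0 0 0 0 0 0 0.1" --pt "0 0 0 0 0 0 0.1" --pt "0 0 0 0 0 0 0.1"

```text
time_s: 16.45
ee_pos: [0.4967, -0.1491, 0.0033]
eef_rot: [-3.141, -0.0, 1.681]
force: [-0.3, 0.1, -1.1]
grip_width: 0.0515
grip_force: 0.0
```

```bash
python3 - <<'E'
from h import *
P=np.pi;o=ctrl.get_obs();print(o['ee_pos'],o['eef_rot'],o['force'],o['grip_width'])
# back over the bar: view pose
plan([((.4975,-.16,.10),(P,0,1.681),3),((.57,-.24,.22),(P,0,1.681),4)],.1)
E
```

```text
[ 0.49665237 -0.14912728  0.0033132 ] [-3.14129710e+00 -4.64839784e-04  1.68124967e+00] [-0.26164994  0.12788152 -1.10991804] 0.05146199822261824
[[-0.004,0,-0.032,0,0,0,0.1],[-0.003,0,-0.032,0,0,0,0.1],[-0.004,0,-0.033,0,0,0,0.1],[-0.022,0.016,-0.03,0,0,0,0.1],[-0.022,0.016,-0.03,0,0,0,0.1]]
[[-0.022,0.015,-0.03,0,0,0,0.1],[-0.021,0.016,-0.03,0,0,0,0.1]]
end [ 0.5701 -0.2397  0.2202] [-3.1413e+00 -5.0000e-04  1.6812e+00]
```

>>> jog_arm --pt "0 0 0 0 0 0 0.1" --pt "0 0 -0.003 0 0 0 0.1" --pt "0 0 0 0 0 0 0.1"

```text
time_s: 16.75
ee_pos: [0.4968, -0.1491, 0.0066]
eef_rot: [3.142, -0.0, 1.681]
force: [-0.3, 0.0, 0.6]
grip_width: 0.0519
grip_force: 0.0
```

>>> jog_arm --pt "-0.004 0 -0.032 0 0 0 0.1" --pt "-0.003 0 -0.032 0 0 0 0.1" --pt "-0.004 0 -0.033 0 0 0 0.1" --pt "-0.022 0.016 -0.03 0 0 0 0.1" --pt "-0.022 0.016 -0.03 0 0 0 0.1"

```text
time_s: 17.25
ee_pos: [0.5349, -0.2006, 0.1651]
eef_rot: [3.141, -0.0, 1.682]
force: [-0.0, 0.8, 0.4]
grip_width: 0.0518
grip_force: 0.0
```

>>> jog_arm --pt "-0.022 0.015 -0.03 0 0 0 0.1" --pt "-0.021 0.016 -0.03 0 0 0 0.1" --pt "0 0 0 0 0 0 0.1" --pt "0 0 0 0 0 0 0.1"

```text
time_s: 17.65
ee_pos: [0.57, -0.2397, 0.2228]
eef_rot: [-3.141, -0.001, 1.681]
force: [-0.1, 0.3, -1.3]
grip_width: 0.0514
grip_force: 0.0
```

```bash
python3 - <<'E'
from h import *
P=np.pi;o=ctrl.get_obs();print(o['ee_pos'],o['eef_rot'],o['force'],o['grip_width'])
im,m=snap('wrist','w6.png'); np.savez('w6.npz',**m)
s,_=snap('scene')
cv2.imwrite('pics/v6.png',np.vstack([im[:240],cv2.resize(s[190:280,210:420],(560,240))])[:,:,::-1])
# predicted bar/shim pts
b,e=barpose(-.122,0,.067);r=R.from_euler('xyz',e);toe=b+r.apply([SB,0,HB])
for s_ in(.04,.103,.166,.21): print('bar',s_,proj(m,toe+r.apply([-s_,0,-.016])).round(0))
f=np.array([.48924,-.087038]);xb=np.array([.11,-.994]);c=f+xb*.028
print('shim end mid',proj(m,[*(c+xb*.05),.012]),'mark')
E
```

```text
[ 0.57002124 -0.23968071  0.22275305] [-3.14096886e+00 -6.94840686e-04  1.68096966e+00] [-0.09594662  0.26888289 -1.28872497] 0.05143164680135093
bar 0.04 [[306.  88.]]
bar 0.103 [[304. 150.]]
bar 0.166 [[302. 205.]]
bar 0.21 [[301. 239.]]
shim end mid [[223.30653182 117.08546139]] mark
```

View pics/v6.png

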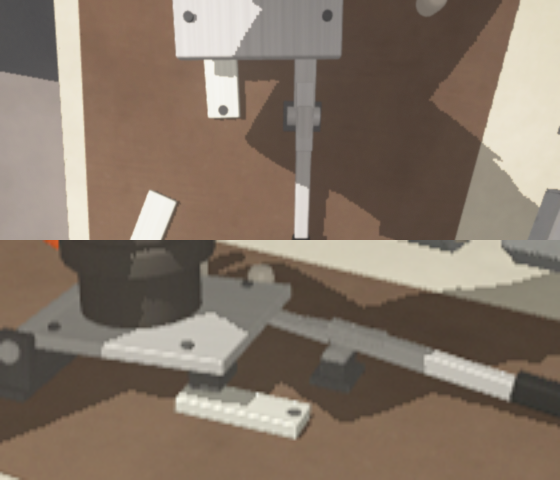

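The combined picture shows the shim under the foot, with its outer end at row 117 as predicted. The bar still lies over the fulcrum at column 302, where predicted. I'll go back to the bar's grip pose.

```bash
python3 - <<'E'
from h import *
e=(3.1415,-.122,1.6815);r=R.from_euler('xyz',e);q=np.array([.6016,-.2690,.0246])
plan([(q+r.apply([0,0,-.08]),e,5),(q,e,4)],.1)
E
```

```text
[[-0.009,0.006,0.024,0,0.024,0,0.1],[-0.009,0.006,0.023,-0.001,0.024,0,0.1],[-0.01,0.006,0.023,0,0.024,0,0.1],[-0.01,0.005,0.023,-0.001,0.024,0,0.1],[-0.011,0.006,0.023,0,0.024,0,0.1]]
[[0,0,0.02,0,0,0,0.1],[0,0,0.02,0,0,0,0.1],[0,0,0.02,0,0,0,0.1],[0,0,0.02,0,0,0,0.1]]
end [ 0.6018 -0.2691  0.0241] [-3.1414 -0.1217  1.6815]
```

>>> jog_arm --pt "-0.009 0.006 0.024 0 0.024 0 0.1" --pt "-0.009 0.006 0.023 -0.001 0.024 0 0.1" --pt "-0.01 0.006 0.023 0 0.024 0 0.1" --pt "-0.01 0.005 0.023 0 0.024 0 0.1" --pt "-0.011 0.006 0.023 0 0.024 0 0.1"

```text
time_s: 18.25
ee_pos: [0.6033, -0.2789, 0.1031]
eef_rot: [-3.141, -0.122, 1.682]
force: [0.5, -0.5, -0.2]
grip_width: 0.0517
grip_force: 0.0
```

>>> jog_arm --pt "0 0 0.02 0 0 0 0.1" --pt "0 0 0.02 0 0 0 0.1" --pt "0 0 0.02 0 0 0 0.1" --pt "0 0 0.018 0 0 0 0.1" --pt "0 0 0 0 0 0 0.1"

```text
time_s: 18.75
ee_pos: [0.6009, -0.2685, 0.0242]
eef_rot: [-3.137, -0.124, 1.681]
force: [0.0, -0.2, -1.0]
grip_width: 0.0516
grip_force: 0.0
```

>>> jog_arm --pt "0 0 0 0 0 0 -1" --pt "0 0 0 0 0 0 -1" --pt "0 0 0 0 0 0 -1" --pt "0 0 0 0 0 0 -1" --pt "0 0 0 0 0 0 -1" --squeeze 55

```text
time_s: 19.25
ee_pos: [0.6025, -0.2703, 0.0279]
eef_rot: [-3.142, -0.12, 1.681]
force: [0.7, 0.9, 4.1]
grip_width: 0.0151
grip_force: 49.5
```

>>> jog_arm --pt "0 0 0 0 0 0 -1" --pt "0 0 0 0 0 0 -1"

```text
time_s: 19.45
ee_pos: [0.6026, -0.2703, 0.0279]
eef_rot: [3.141, -0.12, 1.681]
force: [-5.5, -0.0, 5.8]
grip_width: 0.0151
grip_force: 55.0
```

```bash
python3 - <<'E'
from h import *
o=ctrl.get_obs();print(o['ee_pos'],o['eef_rot'],o['force'],o['grip_width'])
plan([(*barpose(-.06,.001,.067),1),(*barpose(.0,.001,.067),1),(*barpose(.12,.002,.067),2),(*barpose(.26,.003,.067),3),(*barpose(.26,.003,.01),3)],-1)
E
```

```text
[ 0.6025635  -0.27034783  0.02793154] [ 3.1413393  -0.12035485  1.68140493] [-5.45708745 -0.02691746  5.84764309] 0.015112062050826536
[[0,-0.001,-0.004,0,-0.06,0,-1.0],[0.001,0,-0.007,0,-0.06,0,-1.0],[0.001,0,-0.008,0,-0.06,0,-1.0],[0,0,-0.007,0,-0.06,0,-1.0],[0.001,0,-0.006,0,-0.047,0,-1.0]]
[[0.001,0,-0.006,0,-0.047,0,-1.0],[0.001,0,-0.006,0,-0.046,0,-1.0],[-0.02,0,0,0,0,0,-1.0],[-0.02,0,0,0,0,0,-1.0],[-0.019,0,0,0,0,0,-1.0]]
end [ 0.607  -0.3197  0.0863] [3.1413 0.2596 1.6813]
```

```bash
sed -i 's/^SB,HB=.*/SB,HB=.1857,.0072/' h.py; python3 - <<'E'
from h import *
print(barpose(-.12,0,.067))
plan([(*barpose(-.06,.001,.067),1),(*barpose(.0,.001,.067),1),(*barpose(.12,.002,.067),2),(*barpose(.26,.003,.067),3),(*barpose(.26,.003,.01),3)],-1)
E
```

```text
(array([ 0.60120264, -0.2701093 ,  0.02706892]), array([ 3.14159265, -0.12      ,  1.681     ]))
[[0.001,-0.001,-0.007,0,-0.06,0,-1.0],[0,0,-0.007,0,-0.06,0,-1.0],[0.001,0,-0.008,0,-0.06,0,-1.0],[0.001,0,-0.007,0,-0.06,0,-1.0],[0.001,0,-0.006,0,-0.047,0,-1.0]]
[[0.001,0,-0.006,0,-0.047,0,-1.0],[0.001,0,-0.006,0,-0.046,0,-1.0],[-0.02,0,0,0,0,0,-1.0],[-0.02,0,0,0,0,0,-1.0],[-0.019,0,0,0,0,0,-1.0]]
end [ 0.607  -0.3191  0.0893] [3.1413 0.2596 1.6813]
```

>>> jog_arm --pt "0 0 -0.008 0 -0.06 0 -1" --pt "0 0 -0.007 0 -0.06 0 -1" --pt "0 0 0 0 0 0 -1"

```text
time_s: 19.75
ee_pos: [0.6031, -0.2712, 0.0429]
eef_rot: [3.141, 0.002, 1.683]
force: [-1.3, -3.9, -4.3]
grip_width: 0.0153
grip_force: 55.0
```

```bash
python3 - <<'E'
from h import *
o=ctrl.get_obs();print(o['ee_pos'],o['eef_rot'],o['force'],o['moment']);print(barpose(0,.001,.067))
plan([(*barpose(.12,.002,.067),2),(*barpose(.27,.003,.067),3),(*barpose(.27,.003,.01),3)],-1)
E
```

```text
[ 0.60306947 -0.27115088  0.04294131] [3.14075011e+00 1.51371995e-03 1.68271250e+00] [-1.30601934 -3.94832506 -4.27342349] [-0.72481942  0.3784582   0.09112478]
(array([ 0.60125471, -0.27057993,  0.0422    ]), array([3.14159265, 0.        , 1.681     ]))
[[0.001,-0.001,-0.007,0,-0.059,0.001,-1.0],[0.002,-0.001,-0.008,0.001,-0.059,0.001,-1.0],[0.001,0,-0.006,0,-0.05,0,-1.0],[0.001,0,-0.006,0,-0.05,0,-1.0],[0.001,0,-0.006,0,-0.05,0,-1.0]]
[[-0.02,0,0,0,0,0,-1.0],[-0.02,0,0,0,0,0,-1.0],[-0.019,0,0,0,0,0,-1.0]]
end [ 0.6063 -0.3185  0.0907] [-3.1416  0.2695  1.6806]
```

Consistent. I'll continue the rotation, then check before withdrawing.

>>> jog_arm --pt "0 0 -0.0075 0 -0.06 0 -1" --pt "0 0 -0.0075 0 -0.06 0 -1" --pt "0.001 0 -0.006 0 -0.05 0 -1" --pt "0 0 -0.006 0 -0.05 0 -1" --pt "0.001 0 -0.006 0 -0.05 0 -1"

```text
time_s: 20.25
ee_pos: [0.6015, -0.2658, 0.0733]
eef_rot: [-3.14, 0.268, 1.681]
force: [0.0, 0.0, -8.1]
grip_width: 0.0152
grip_force: 55.0
```

>>> jog_arm --pt "0 0 0 0 0 0 -1" --pt "0 0 0 0 0 0 -1"

```text
time_s: 20.45
ee_pos: [0.6019, -0.2658, 0.0735]
eef_rot: [-3.141, 0.266, 1.681]
force: [0.1, -0.1, -8.3]
grip_width: 0.0152
grip_force: 55.0
```

```bash
python3 - <<'E'
from h import *
o=ctrl.get_obs();print(o['ee_pos'],o['eef_rot'],o['force'],o['moment']);print(barpose(.27,.003,.067))
im,m=snap('wrist','w7.png')
r=R.from_euler('xyz',o['eef_rot'])
for s in(.100,.103,.106):print(s,proj(m,o['ee_pos']+r.apply([SB-s,0,HB-.016])).round(0))
g=im[60:200,272:284].mean((1,2));print(g.round(0).tolist())
E
```

```text
[ 0.60185064 -0.26576991  0.07353493] [-3.1405582   0.26599734  1.68141472] [ 0.08851308 -0.12366174 -8.28639214] [ 0.67953026  0.1204478  -0.01728747]
(array([ 0.60030358, -0.26198418,  0.07541707]), array([3.14159265, 0.27      , 1.681     ]))
0.1 [[279. 104.]]
0.103 [[279. 110.]]
0.106 [[279. 116.]]
[152.0, 152.0, 152.0, 152.0, 152.0, 152.0, 152.0, 152.0, 152.0, 152.0, 152.0, 152.0, 152.0, 152.0, 152.0, 152.0, 152.0, 152.0, 152.0, 152.0, 152.0, 152.0, 152.0, 152.0, 152.0, 152.0, 152.0, 152.0, 152.0, 152.0, 152.0, 153.0, 152.0, 153.0, 153.0, 153.0, 153.0, 152.0, 153.0, 153.0, 153.0, 153.0, 153.0, 154.0, 153.0, 154.0, 154.0, 153.0, 148.0, 137.0, 133.0, 143.0, 151.0, 152.0, 152.0, 153.0, 152.0, 152.0, 153.0, 152.0, 153.0, 153.0, 152.0, 152.0, 152.0, 153.0, 153.0, 153.0, 153.0, 153.0, 153.0, 153.0, 153.0, 153.0, 153.0, 153.0, 153.0, 153.0, 153.0, 153.0, 153.0, 153.0, 153.0, 153.0, 153.0, 153.0, 153.0, 153.0, 153.0, 153.0, 153.0, 153.0, 153.0, 153.0, 153.0, 153.0, 153.0, 153.0, 153.0, 152.0, 153.0, 153.0, 153.0, 153.0, 153.0, 153.0, 152.0, 153.0, 153.0, 153.0, 153.0, 153.0, 153.0, 153.0, 153.0, 153.0, 152.0, 152.0, 153.0, 155.0, 166.0, 179.0, 182.0, 184.0, 197.0, 219.0, 232.0, 234.0, 234.0, 234.0, 234.0, 234.0, 234.0, 234.0, 234.0, 234.0, 232.0, 225.0, 216.0, 191.0]
```

>>> jog_arm --pt "-0.02 0 0 0 0 0 -1" --pt "-0.02 0 0 0 0 0 -1" --pt "-0.02 0 0 0 0 0 -1" --pt "0 0 0 0 0 0 -1"

```text
time_s: 20.9
ee_pos: [0.6083, -0.3264, 0.0907]
eef_rot: [3.141, 0.269, 1.678]
force: [-0.1, 0.3, -8.6]
grip_width: 0.0154
grip_force: 55.0
```

```bash
python3 - <<'E'
from h import *
P=np.pi;o=ctrl.get_obs();print(o['ee_pos'],o['eef_rot'],o['force'])
plan([(o['ee_pos']+[0,0,.06],o['eef_rot'],3),((.668,-.262,.11),(P,0,1.59),6),((.668,-.262,.0105),(P,0,1.59),6)],-1)
E
```

```text
[ 0.60826855 -0.32637793  0.0906937 ] [3.14058455 0.26861653 1.67831494] [-0.13175296  0.32552199 -8.58093562]
[[-0.005,0,-0.019,0,0,0,-1.0],[-0.005,0,-0.019,0,0,0,-1.0],[-0.006,0,-0.02,0,0,0,-1.0],[0.011,0.011,0.004,0.002,0.045,0.015,-1.0],[0.011,0.011,0.005,0.002,0.045,0.015,-1.0]]
[[0.011,0.011,0.005,0.002,0.045,0.014,-1.0],[0.011,0.01,0.005,0.002,0.044,0.015,-1.0],[0.011,0.011,0.006,0.002,0.045,0.015,-1.0],[0.011,0.01,0.006,0.003,0.044,0.014,-1.0],[0,0,0.017,0,0,0,-1.0]]
[[0,0,0.017,0,0,0,-1.0],[0,0,0.016,0,0,0,-1.0],[0,0,0.017,0,0,0,-1.0],[0,0,0.016,0,0,0,-1.0],[0,0,0.017,0,0,0,-1.0]]
end [ 0.6679 -0.2616  0.0102] [-3.1415e+00  4.0000e-04  1.5900e+00]
```

>>> jog_arm --pt "-0.005 0 -0.019 0 0 0 -1" --pt "-0.005 0 -0.019 0 0 0 -1" --pt "-0.006 0 -0.02 0 0 0 -1" --pt "0.011 0.011 0.004 0.002 0.045 0.015 -1" --pt "0.011 0.011 0.005 0.002 0.045 0.015 -1"

```text
time_s: 21.4
ee_pos: [0.6288, -0.302, 0.137]
eef_rot: [3.137, 0.176, 1.649]
force: [-0.0, 1.5, -7.8]
grip_width: 0.0153
grip_force: 55.0
```

>>> jog_arm --pt "0.011 0.011 0.005 0.002 0.045 0.014 -1" --pt "0.011 0.01 0.005 0.002 0.044 0.015 -1" --pt "0.011 0.011 0.006 0.002 0.045 0.015 -1" --pt "0.011 0.01 0.006 0.003 0.044 0.014 -1" --pt "0 0 0.017 0 0 0 -1"

```text
time_s: 21.9
ee_pos: [0.6693, -0.2584, 0.0929]
eef_rot: [3.14, 0.0, 1.593]
force: [0.2, -0.1, -8.2]
grip_width: 0.015
grip_force: 55.0
```

>>> jog_arm --pt "0 0 0.017 0 0 0 -1" --pt "0 0 0.016 0 0 0 -1" --pt "0 0 0.017 0 0 0 -1" --pt "0 0 0.016 0 0 0 -1" --pt "0 0 0.012 0 0 0 -1"

```text
time_s: 22.4
ee_pos: [0.6676, -0.2586, 0.0133]
eef_rot: [-3.14, 0.001, 1.593]
force: [-1.2, 0.8, -4.1]
grip_width: 0.015
grip_force: 55.0
```

>>> jog_arm --pt "0 0 0 0 0 0 -1" --pt "0 0 0 0 0 0 -1"

```text
time_s: 22.6
ee_pos: [0.6683, -0.2588, 0.0155]
eef_rot: [3.142, 0.001, 1.593]
force: [0.7, -0.1, -8.1]
grip_width: 0.0152
grip_force: 55.0
```

Now I'll step it down until it touches.

>>> jog_arm --pt "0 0 0.004 0 0 0 -1" --pt "0 0 0.002 0 0 0 -1" --pt "0 0 0 0 0 0 -1"

```text
time_s: 22.9
ee_pos: [0.6683, -0.2588, 0.0093]
eef_rot: [3.142, 0.002, 1.593]
force: [0.7, -0.5, -6.7]
grip_width: 0.015
grip_force: 55.0
```

>>> jog_arm --pt "0 0 0.001 0 0 0 -1" --pt "0 0 0 0 0 0 -1"

```text
time_s: 23.1
ee_pos: [0.6684, -0.2588, 0.009]
eef_rot: [3.141, 0.002, 1.593]
force: [-2.3, 0.6, -1.0]
grip_width: 0.0148
grip_force: 55.0
```

>>> jog_arm --pt "0 0 0.001 0 0 0 -1" --pt "0 0 0 0 0 0 -1"

```text
time_s: 23.3
ee_pos: [0.6684, -0.2588, 0.009]
eef_rot: [3.141, 0.002, 1.593]
force: [-7.0, 4.1, 8.6]
grip_width: 0.0154
grip_force: 55.0
```

The bar is on the bench. I'll release it and retreat.

>>> jog_arm --pt "0 0 -0.001 0 0 0 -0.2" --pt "0 0 0 0 0 0 -0.2" --pt "0 0 0 0 0 0 0" --pt "0 0 0 0 0 0 0" --pt "0 0 0 0 0 0 0" --squeeze 20

```text
time_s: 23.8
ee_pos: [0.6681, -0.2587, 0.0081]
eef_rot: [-3.141, 0.001, 1.593]
force: [-0.2, 0.0, 0.1]
grip_width: 0.0465
grip_force: 0.0
```

>>> jog_arm --pt "0 0 -0.03 0 0 0 0" --pt "0 0 -0.04 0 0 0 0" --pt "0 0 -0.05 0 0 0 0" --pt "-0.01 -0.03 -0.05 0 0 0 0" --pt "-0.01 -0.03 -0.04 0 0 0 0"

```text
time_s: 24.3
ee_pos: [0.6135, -0.2776, 0.2116]
eef_rot: [3.141, 0.002, 1.594]
force: [-0.0, 0.4, -0.1]
grip_width: 0.0472
grip_force: 0.0
```

>>> jog_arm --pt "0 0 0 0 0 0 0" --pt "0 0 0 0 0 0 0"

```text
time_s: 24.5
ee_pos: [0.6138, -0.2783, 0.2107]
eef_rot: [3.14, 0.002, 1.592]
force: [-0.2, 0.2, -0.0]
grip_width: 0.047
grip_force: 0.0
```

```bash
python3 - <<'E'
from h import *
o=ctrl.get_obs();print(o['ee_pos'],o['force'],o['time_s'])
im,m=snap('wrist','w8.png');s,_=snap('scene','s8.png')
cv2.imwrite('pics/v8.png',np.vstack([im[:300],cv2.resize(s[190:280,210:420],(560,240))])[:,:,::-1])
u=np.array([.994,.11]);xb=np.array([.11,-.994]);mid=np.array([.5365,-.105])
for z in(.034,.048,.06):print(z,proj(m,[[*(mid+k*.08*u),z] for k in(-1,1)]).round(1).tolist())
E
```

```text
[ 0.61375687 -0.27831271  0.21074919] [-0.2395267   0.20864506 -0.0026865 ] 24.5
0.034 [[122.1, 25.6], [284.4, 9.5]]
0.048 [[115.3, 21.4], [284.7, 4.5]]
0.06 [[108.9, 17.5], [285.1, -0.2]]
```

View pics/v8.png

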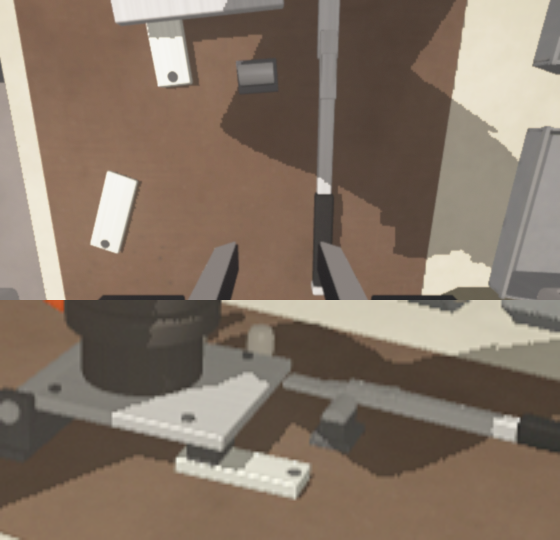

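The final view shows plate edge corners at (117,22) and (284,6), which matches a level plate (top edge at 48 mm). The foot is on the shim, and the bar lies flat to the right, clear of the plate and the fulcrum.

```bash
python3 -c "
from station import ctrl
print(ctrl.hand_in())"
```

```text
the job is handed in; nothing more can be done
None
```

The job is handed in at about 24.5 s of the 72 s allowed: the plate was levered up with the bar, its foot now rests on the thick shim and it reads level in the last picture, and the bar lies flat, clear of the plate and the fulcrum.

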